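Set the torque handle to 7 and pull the stem bolt to its click

ROBOT

A 6-joint arm with a two-finger parallel gripper is mounted at the origin on the work surface. World frame = base frame: x ahead of the robot, y to its left, z up, the work surface at z = 0. Lengths are in m, angles in rad, forces in N, time in s.
With the tool pointing down it reaches from about 0.25 to 0.725 m from the base axis. Payload 4 kg.
Tool frame: the origin (TCP) lies at the very end of the fingers, on their centre line; the grasp point (between the pads) lies 19 mm behind it; z points along the fingers, y is the line along which they close (so a half turn about z gives the same grasp; the last joint's range is limited). The gripper opens to 85 mm and grips with 20 to 120 N. Pads are 22 mm wide; open, the fingers measure 114 mm over their backs; the gripper's body (76 mm by 85 mm) begins 54 mm behind the grasp point. The pads swing forward as they close: fully open they stand 13 mm farther back than shut.
Start: joints at [-1.16, 0.241, 0.005, 1.335, 0, 1.571], TCP at [0.2, -0.458, 0.231] pointing down, gripper open.
Joint ranges: [-2.72, 2.72], [-1.05, 1.87], [-1.09, 1.28], [-1.99, 2.15], [-1.42, 1.44], [-3.14, 3.14]. Speed limits (rad/s): [2.79, 2.79, 3.14, 3.14, 3.14, 3.14].

INTERFACE

Orientations are given as a unit quaternion [x, y, z, w].
In Python, from workcell import monitor, viewer, job gives the robot as it stands.
- The arm moves only by the tool arm_command, never from a script. Its argument "increments" is a list of rows, each an object of numbers: "dx", "dy", "dz": the shift along the tool's x, y, z in cm; "wx", "wy", "wz": the turn, a rotation vector about the tool's x, y, z in rad; "grip": the finger opening in cm, from 0 to 8.54. In form: [{"dx": .., "dy": .., "dz": .., "wx": .., "wy": .., "wz": .., "grip": ..}, ...]. A call has 1 to 10 rows; each row is the pose to reach, as a shift and turn from the pose commanded when the call began, along the tool's axes at that moment; what a row does not reach only later rows make up. A row lasts 1/10 s, in which the tool goes at most 50 mm and 8.59 degrees, less where a joint would pass 70% of its speed; a pose out of reach is approached as far as the arm can. A call with a gripper value outside its range is refused whole. The fingers move at their own pace and stop on an object; the grip force is fixed at half the most. Time passes only in rows, so rows that repeat a pose let the fingers close. It gives the time, the measured TCP pose, the force, the opening and the grip force at its end, in the units of the state.
- monitor.get_obs(): the state, without advancing time (a new reading comes with each control period).
- viewer.camera(name): name is "scene" or "side" or "wrist"; returns (picture, depth): 480x640x3 uint8, red, green, blue; 480x640 float32, m along the optical axis (not along the pixel's ray), 0 where there is no reading.
- viewer.get_calibration(name): a dict with "fovy" (degrees; the focal length in pixels is half the picture's height over the tangent of half this angle, whatever the lens; pixels are square), "cx", "cy" (the principal point, pixels), "view" (4x4, takes a point from world to camera coordinates). Camera axes: x right, y up, looking along -z (the intrinsics and any distortion apply to the point x, -y, -z); pixel columns grow to the right and rows downward; lengths in m; the calibration is good to about 2 mm. A picture is of the moment at which its call begins: read the wrist's pose just before it. get_calibration takes no time and is no camera call; for the wrist camera it gives the pose at the moment of the call.
- job.job_done(): hands the job in; it is judged then, once.
The state is a dict: "clock": time; "joint_pos": joint angles; "joint_vel": joint speeds; "tau": joint torques, N m; "eef_pos": TCP position; "tool_rot": TCP orientation; "ft_force": force on the tool from outside, world axes, zero at the start; "ft_torque": the same for the moment, N m; "grip_width": finger opening in m; "grasp_force": force on a finger pad.
Only numpy, scipy, OpenCV 4.12 (cv2) and the standard library are available. Lean on these libraries where they do the work, as an engineer would, in place of code of your own. Each camera call takes 0.05 s, during which the arm holds its last target. There are 200 camera calls.

TASK

The adjustable torque handle is already sitting on the stem's bolt. Turn its scale sleeve clockwise from its present low setting to 7, so that it rests in that click, and let go of it while the lever is still where it was; then swing the rubber-gripped lever clockwise (seen from above) until it clicks over once, stop there without pulling on towards a second click, and let go. Leave the other things lying about undisturbed.

Things in the scene. Friction and masses are not known exactly. Their poses are not given: they have to be found in the camera images.
- stand: Fixed holder: iron foot 140 x 110 x 12 mm, aluminium stem clamped round a black bar stub (32 mm thick, 170 mm along the holder's x, top 54 mm up). Origin on the table on the upright axis of bolt, hub, lever and sleeve. Stem neck to +y, ending in a 63 mm high clamp 105 mm from the axis. Torque handle on the bolt: dark round hub (86 mm wide, 70 to 88 mm up), lever out of its side, sleeve on top.
- hub (a point): Centre of the hub's flat upper face, 88 mm up; turns with the lever, x axis along the lever, z up. White scale ticks on this face, 30 to 42 mm from the axis, every 20 deg, values 0 to 10: long thick ticks are 0, 5, 10, short ones the rest; a dot lies beside 0, outside the scale. Tick k is 280 - 20 k deg counterclockwise from the lever: 5 faces away from the lever, values grow clockwise.
- sleeve_grip (a point): Point on the axis inside the scale sleeve at the height to grip, 114 mm up. The sleeve is an upright ribbed aluminium cylinder, 50 mm diameter, 42 mm high (88 to 130 mm up), the highest thing around. It clicks every 20 deg (0.349 rad) with about 0.1 N m and stays in a click when let go; the way to 7 is usually more than one wrist turn.
- sleeve_pointer (a point): Outer part of the white pointer nub at the sleeve's foot, 30 mm from the axis, 3 mm above the hub's face; it points at the scale tick of the present value. A black line on the sleeve's top face lies over it.
- sleeve (a joint): Angle of the sleeve on the hub, rad, growing clockwise seen from above; value = angle / 0.3491, so 7 is 2.443. Starts in a click from 0 to 3. Stops just beyond 0 and 10.
- lever_grip (a point): Point in the middle of the lever's black rubber grip, 118 mm from the axis, 82 mm above the table. The grip is 85 mm long (80 to 165 mm from the axis), 18 mm wide, 20 mm high (from 70 to 90 mm above the table). Its x axis points outward along the lever, z up.
- lever (a joint): Angle of lever and hub on the bolt, rad, growing clockwise from above. Starts between 0 and 0.3, stays where left: the bolt drags with 0.5 N m. A spring click makes it harder to pull (1 N m) from about 0.55 up to its crest at 0.83, just beyond which it suddenly gives way; it is behind from 0.97. A second, over-tightening click rises from 1.22 and has its crest at 1.48.
- bell: Bystander: white plastic bicycle bell, dome 62 mm wide, 35 mm high, with a thin spring lever to its -x. Origin under the dome.
- hanger: Bystander: flat steel derailleur hanger, about 95 mm long along x, 6 mm thick. Origin at the middle of its underside.
- jar: Bystander: glass jar of ball bearings with a steel twist cap, 62 mm wide, 76 mm high. Origin at the centre of its underside.
- tyre_lever: Bystander: red aluminium tyre lever, 127 mm long along x, 20 mm wide, 7 mm thick, lying flat. Origin at the middle of its underside.
- multitool: Bystander: grey folded multitool, 85 x 32 x 18 mm, long along x. Origin at the centre of its underside.
- tape_roll: Bystander: black roll of rim tape lying flat, 72 mm wide, 22 mm high. Origin at the centre of its underside.

How it is judged:
By the outcome, as a careful person would: the job done as asked, in the order asked, and still so for the second after the job is handed in, with the robot touching nothing.
It also fails if it takes over 61 s, if anything falls off the work surface, if the arm or the gripper's body presses on something with over 40 N, if the wrist force passes 120 N, or if a joint passes its speed limit or range.

## Working session

There is one attempt and no reset: what is moved stays moved. The work goes in short steps, Python scripts to look and compute and a tool call to move; the robot and the scene stay as the last step left them, time stands still between calls to the robot, and variables do not carry over. Pictures are saved under pics/ and viewed, at most 10 in all, crops included, and the job is handed in when it is done.

Besides the shell and the picture viewer there is one more tool, called after "Emit:" by a JSON object that holds its "fn" and its "kwargs", one argument or row to a line. arm_command: Moves the arm, as the interface text tells. Its arguments: {"type":"object","properties":{"increments":{"type":"array","items":{"type":"object","properties":{"dx":{"type":"number"},"dy":{"type":"number"},"dz":{"type":"number"},"wx":{"type":"number"},"wy":{"type":"number"},"wz":{"type":"number"},"grip":{"type":"number"}}}}},"required":["increments"]}

```bash
mkdir -p pics; cat > h.py <<'E'
from workcell import monitor, viewer, job
import numpy as np, cv2
from scipy.spatial.transform import Rotation as R
def grab(n):
    c=viewer.get_calibration(n); p,d=viewer.camera(n); return c,p,d
def save(n,p): cv2.imwrite('pics/'+n,cv2.cvtColor(p,cv2.COLOR_RGB2BGR))
def K(c): 
    f=240/np.tan(np.radians(c['fovy'])/2); return f
def ray(c,u,v):
    f=K(c); V=np.array(c['view']); 
    d=np.stack([(np.asarray(u)-c['cx'])/f,-(np.asarray(v)-c['cy'])/f,-np.ones_like(np.asarray(u,float))],-1)
    return -V[:3,:3].T@V[:3,3], d@V[:3,:3]
def plane(c,u,v,z):
    o,d=ray(c,u,v); return o+d*((z-o[2])/d[...,2])[...,None]
def proj(c,P):
    V=np.array(c['view']); q=np.asarray(P)@V[:3,:3].T+V[:3,3]; f=K(c)
    return np.stack([c['cx']+f*q[...,0]/-q[...,2], c['cy']-f*q[...,1]/-q[...,2]],-1)
E
python3 - <<'E'
from h import *
o=monitor.get_obs(); print({k:np.round(v,3) for k,v in o.items()})
for n in('scene','side'):
    c,p,d=grab(n); print(n,c); save(n+'0.png',p); np.savez(n+'0.npz',p=p,d=d)
E
```

```text
{'clock': np.float64(0.0), 'joint_pos': array([-1.16 ,  0.241,  0.004,  1.335,  0.   ,  1.571]), 'joint_vel': array([-0.001,  0.001,  0.   ,  0.001, -0.001,  0.   ]), 'tau': array([-0.0000e+00, -3.7232e+01,  2.5241e+01,  1.7000e-02, -0.0000e+00,
        0.0000e+00]), 'eef_pos': array([ 0.199, -0.458,  0.23 ]), 'tool_rot': array([ 0.979,  0.204, -0.   , -0.001]), 'ft_force': array([ 0.179, -0.35 , -0.346]), 'ft_torque': array([-0.022,  0.026, -0.063]), 'grasp_force': np.float64(0.0), 'grip_width': np.float64(0.086)}
scene {'fovy': 52.572221412973995, 'cx': 313.55775709522317, 'cy': 235.00880335685267, 'view': array([[ 0.07335474,  0.99729613,  0.00441723, -0.13044373],
       [-0.69112898,  0.04764087,  0.72115954,  0.30193937],
       [ 0.71899918, -0.05595334,  0.69275494, -1.36559821],
       [ 0.        ,  0.        ,  0.        ,  1.        ]])}
side {'fovy': 48.71144637403385, 'cx': 319.7418818598046, 'cy': 234.53163831000703, 'view': array([[-0.93051658, -0.36608459,  0.01099873,  0.54714173],
       [ 0.20895075, -0.50596978,  0.83685971, -0.17359009],
       [-0.30079642,  0.78101002,  0.54730692, -0.73241034],
       [ 0.        ,  0.        ,  0.        ,  1.        ]])}
```

View pics/scene0.png

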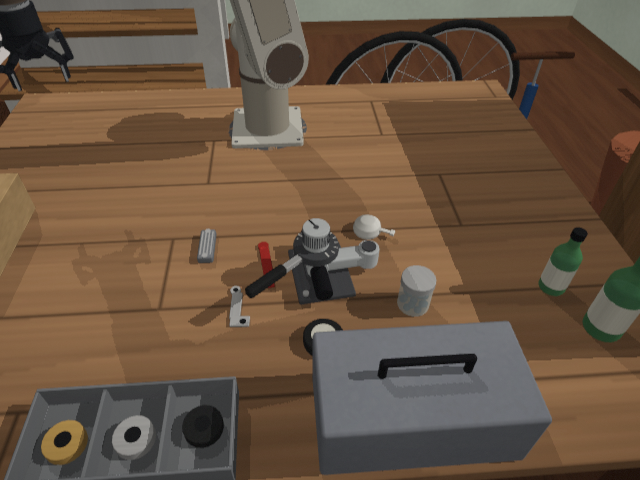

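View pics/side0.png

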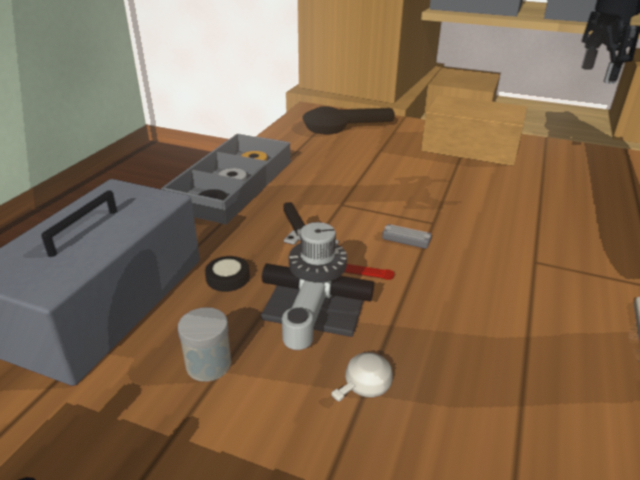

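Scene view: sleeve top at about (316,226) with the lever running to (250,290). Side view: sleeve top at about (318,231), bell, jar, tape, hanger and tyre lever nearby.

```bash
python3 - <<'E'
from h import *
cs=viewer.get_calibration('scene'); cd=viewer.get_calibration('side')
print(plane(cs,316.,226.,.13), plane(cd,318.,231.,.13))
a=plane(cs,316.,226.,.13); 
print('lever end',plane(cs,np.array([250.,290]),np.array([290.,264]),.09)-a)
print('hanger',plane(cs,238.,305.,0.),'tyre',plane(cs,266.,263.,0.),'bell',plane(cs,366,228,.03),'jar',plane(cs,418,278,.076))
c=viewer.get_calibration('wrist');print(c); 
E
```

```text
[0.55534681 0.09381644 0.13      ] [0.55615353 0.09164155 0.13      ]
lever end [[ 0.10860586 -0.12037894 -0.04      ]
 [ 0.05337114 -0.05038883 -0.04      ]]
hanger [ 0.62343076 -0.05759143  0.        ] tyre [ 0.51923632 -0.00475042  0.        ] bell [0.46110626 0.20766395 0.03      ] jar [0.64534737 0.26921181 0.076     ]
{'fovy': 69.22466081384928, 'cx': 318.49473974899223, 'cy': 237.81859054797516, 'view': array([[ 0.39839874, -0.9172073 , -0.00303456, -0.49838418],
       [ 0.87456274,  0.3808686 , -0.30013186,  0.0389685 ],
       [ 0.2764389 ,  0.11691824,  0.9538929 , -0.38036868],
       [ 0.        ,  0.        ,  0.        ,  1.        ]])}
```

```bash
cat >> h.py <<'E'
def delta(P,yaw,o=None):
    """tool-frame cm shift and wz to bring TCP to P, tool x at yaw, pointing down"""
    o=o or monitor.get_obs(); q=R.from_quat(o['tool_rot'])
    t=R.from_euler('z',yaw)*R.from_euler('x',np.pi)
    return np.round(q.inv().apply(np.array(P)-o['eef_pos'])*100,2), np.round((q.inv()*t).as_rotvec(),4)
def yaw(o=None):
    o=o or monitor.get_obs(); x=R.from_quat(o['tool_rot']).as_matrix()[:,0]; return np.arctan2(x[1],x[0])
E
python3 - <<'E'
from h import *
o=monitor.get_obs(); q=R.from_quat(o['tool_rot']); c=viewer.get_calibration('wrist'); V=np.array(c['view'])
p=-V[:3,:3].T@V[:3,3]; print('cam in tool',q.inv().apply(p-o['eef_pos']),'look',q.inv().apply(-V[2,:3]))
y0=yaw(); print(y0)
y1=y0+2.8
ct=q.inv().apply(p-o['eef_pos']); lt=q.inv().apply(-V[2,:3])
T=R.from_euler('z',y1)*R.from_euler('x',np.pi)
# TCP so optical axis hits (0.556,0.093,0.09) with TCP z=.26
z=.24; P=np.array([0,0,z]); cp=P+T.apply(ct); L=T.apply(lt); hit=cp+L*((.09-cp[2])/L[2]); P[:2]=np.array([.556,.093])-hit[:2]
print(P,delta(P,y1))
E
```

```text
cam in tool [ 7.64723817e-02 -1.11804838e-04 -1.42506741e-01] look [-0.30014943 -0.00141411  0.95389115]
0.4107848969168981
[0.54043235 0.09246786 0.24      ] (array([ 53.24, -36.84,  -0.88]), array([-4.0e-04, -2.6e-03, -2.8e+00]))
```

Emit:
{"fn": "arm_command", "kwargs": {
  "increments": [
    {"dx": 53.2,"dy": -36.8,"dz": -1,"wz": -2.8,"grip": 8.5},
    {"dx": 53.2,"dy": -36.8,"dz": -1,"wz": -2.8,"grip": 8.5},
    {"dx": 53.2,"dy": -36.8,"dz": -1,"wz": -2.8,"grip": 8.5},
    {"dx": 53.2,"dy": -36.8,"dz": -1,"wz": -2.8,"grip": 8.5},
    {"dx": 53.2,"dy": -36.8,"dz": -1,"wz": -2.8,"grip": 8.5},
    {"dx": 53.2,"dy": -36.8,"dz": -1,"wz": -2.8,"grip": 8.5},
    {"dx": 53.2,"dy": -36.8,"dz": -1,"wz": -2.8,"grip": 8.5},
    {"dx": 53.2,"dy": -36.8,"dz": -1,"wz": -2.8,"grip": 8.5},
    {"dx": 53.2,"dy": -36.8,"dz": -1,"wz": -2.8,"grip": 8.5},
    {"dx": 53.2,"dy": -36.8,"dz": -1,"wz": -2.8,"grip": 8.5}
  ]
}}

```text
validation failed for argument at $.in...
```

```bash
python3 - <<'E'
from h import *
o=monitor.get_obs(); print(o['clock'],o['eef_pos'],o['joint_pos'],yaw(),delta([.540,.0925,.24],3.21))
E
```

```text
0.1 [ 0.19945429 -0.45788604  0.23050605] [-1.15999564e+00  2.41340499e-01  3.87335379e-03  1.33519987e+00
  2.02344509e-05  1.57081208e+00] 0.4107848969168981 (array([ 53.2 , -36.86,  -0.88]), array([-4.0000e-04, -2.6000e-03, -2.7992e+00]))
```

Emit:
{"fn": "arm_command", "kwargs": {
  "increments": [
    {"dx": 4,"dy": -2.8,"dz": 0,"wx": 0,"wy": 0,"wz": -0.14,"grip": 8.5}
  ]
}}

```text
clock: 0.2
eef_pos: [0.2239, -0.4196, 0.2303]
tool_rot: [0.963, 0.27, -0.001, 0.0]
ft_force: [1.1, 0.7, 0.6]
grip_width: 0.085
grasp_force: 0.0
```

Emit:
{"fn": "arm_command", "kwargs": {
  "increments": [
    {"dx": 42,"dy": -40.5,"dz": -1,"wx": 0,"wy": 0,"wz": -2.66,"grip": 8.5},
    {"dx": 42,"dy": -40.5,"dz": -1,"wx": 0,"wy": 0,"wz": -2.66,"grip": 8.5},
    {"dx": 42,"dy": -40.5,"dz": -1,"wx": 0,"wy": 0,"wz": -2.66,"grip": 8.5},
    {"dx": 42,"dy": -40.5,"dz": -1,"wx": 0,"wy": 0,"wz": -2.66,"grip": 8.5},
    {"dx": 42,"dy": -40.5,"dz": -1,"wx": 0,"wy": 0,"wz": -2.66,"grip": 8.5},
    {"dx": 42,"dy": -40.5,"dz": -1,"wx": 0,"wy": 0,"wz": -2.66,"grip": 8.5},
    {"dx": 42,"dy": -40.5,"dz": -1,"wx": 0,"wy": 0,"wz": -2.66,"grip": 8.5},
    {"dx": 42,"dy": -40.5,"dz": -1,"wx": 0,"wy": 0,"wz": -2.66,"grip": 8.5}
  ]
}}

```text
clock: 1.0
eef_pos: [0.3249, -0.0276, 0.2382]
tool_rot: [0.638, 0.77, 0.0, 0.0]
ft_force: [1.2, -0.8, 0.1]
grip_width: 0.0849
grasp_force: 0.0
```

```bash
python3 - <<'E'
from h import *
o=monitor.get_obs(); print(o['clock'],o['eef_pos'],o['joint_pos'],yaw(),delta([.540,.0925,.24],3.21))
E
```

```text
1.0 [ 0.32493687 -0.0276311   0.23818768] [-8.47042198e-02 -1.13035898e-01 -3.59578990e-01  1.32367476e+00
 -1.36463286e-04  1.30036058e+00] 1.7565277407714068 (array([ 7.83, 23.35, -0.17]), array([ 2.0000e-04,  6.0000e-04, -1.4535e+00]))
```

Emit:
{"fn": "arm_command", "kwargs": {
  "increments": [
    {"dx": 7.8,"dy": 23.3,"dz": -0.2,"wx": 0,"wy": 0,"wz": -1.45,"grip": 8.5},
    {"dx": 7.8,"dy": 23.3,"dz": -0.2,"wx": 0,"wy": 0,"wz": -1.45,"grip": 8.5},
    {"dx": 7.8,"dy": 23.3,"dz": -0.2,"wx": 0,"wy": 0,"wz": -1.45,"grip": 8.5},
    {"dx": 7.8,"dy": 23.3,"dz": -0.2,"wx": 0,"wy": 0,"wz": -1.45,"grip": 8.5},
    {"dx": 7.8,"dy": 23.3,"dz": -0.2,"wx": 0,"wy": 0,"wz": -1.45,"grip": 8.5},
    {"dx": 7.8,"dy": 23.3,"dz": -0.2,"wx": 0,"wy": 0,"wz": -1.45,"grip": 8.5},
    {"dx": 7.8,"dy": 23.3,"dz": -0.2,"wx": 0,"wy": 0,"wz": -1.45,"grip": 8.5},
    {"dx": 7.8,"dy": 23.3,"dz": -0.2,"wx": 0,"wy": 0,"wz": -1.45,"grip": 8.5},
    {"dx": 7.8,"dy": 23.3,"dz": -0.2,"wx": 0,"wy": 0,"wz": -1.45,"grip": 8.5},
    {"dx": 7.8,"dy": 23.3,"dz": -0.2,"wx": 0,"wy": 0,"wz": -1.45,"grip": 8.5}
  ]
}}

```text
clock: 2.0
eef_pos: [0.5401, 0.0889, 0.2394]
tool_rot: [-0.032, 0.999, -0.0, -0.001]
ft_force: [-0.3, -0.2, 0.9]
grip_width: 0.0856
grasp_force: 0.0
```

```bash
python3 - <<'E'
from h import *
o=monitor.get_obs(); print(o['clock'],o['eef_pos'],o['joint_pos'],yaw())
c,p,d=grab('wrist'); save('w1.png',p); np.savez('w1.npz',p=p,d=d,view=c['view'])
E
```

```text
2.0 [0.54010197 0.08893807 0.23936416] [ 1.63210824e-01  3.33766949e-01  1.52959081e-01  1.39169184e+00
 -1.15643456e-05  9.89420435e-02] -3.077324015926328
```

View pics/w1.png

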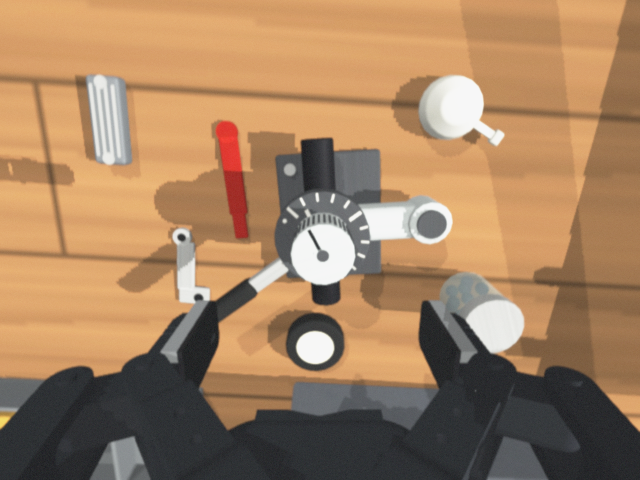

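Wrist view: sleeve cap centred at about (323,254), black line pointing up-left to (308,231), hub ticks around it, lever to lower left (220,312).

```bash
cat >> h.py <<'E'
def cap(c,p,d,P=(.556,.093,.13)):
    """sleeve axis and black-line direction from the cap at z=.13"""
    vv,uu=np.mgrid[0:480,0:640]; o,r=ray(c,uu,vv); W=o+r*d[...,None]
    m=((abs(W[...,2]-.13)<.008)&(np.hypot(W[...,0]-P[0],W[...,1]-P[1])<.04)&(d>0)).astype(np.uint8)
    m=cv2.morphologyEx(m,cv2.MORPH_OPEN,np.ones((3,3)))
    k=max(cv2.findContours(m,0,2)[0],key=cv2.contourArea)
    pts=k[:,0].astype(float); q=plane(c,pts[:,0],pts[:,1],.13)[:,:2].astype(np.float32)
    (x,y),rad=cv2.minEnclosingCircle(q); e=cv2.fitEllipse(q*1000)
    Q=plane(c,uu.astype(float),vv.astype(float),.13)[...,:2]-np.array(e[0])/1000
    rr=np.hypot(*np.moveaxis(Q,-1,0)); g=p.mean(-1)
    s=(rr>.008)&(rr<.021)&(g<110); a=Q[s].mean(0) if s.any() else np.array([np.nan]*2)
    return np.array(e[0])/1000,e[1],(x,y,rad),np.degrees(np.arctan2(a[1],a[0])),s.sum()
E
python3 - <<'E'
from h import *
c=viewer.get_calibration('wrist'); z=np.load('w1.npz'); p,d=z['p'],z['d']; print(abs(np.array(c['view'])-z['view']).max())
print(cap(c,p,d)); ax=cap(c,p,d)[0]
# lever: dark grip mask using depth near .09
vv,uu=np.mgrid[0:480,0:640]; o,r=ray(c,uu,vv); W=o+r*d[...,None]
D=W[...,:2]-ax; rr=np.hypot(D[...,0],D[...,1]); th=np.degrees(np.arctan2(D[...,1],D[...,0]))
m=(W[...,2]>.076)&(W[...,2]<.1)&(rr>.055)&(rr<.17)&(abs(th+46)<25)&(d>0)
print(m.sum()); x,y=W[m][:,0],W[m][:,1]; l=cv2.fitLine(np.stack([x,y],1).astype(np.float32),2,0,.01,.01).ravel(); print(l, np.degrees(np.arctan2(l[1],l[0])), 'offset', np.cross(l[:2],ax-l[2:]),'mean th',th[m].mean(), W[m][:,2].mean())
save('w1c.png',cv2.resize(p[170:310,230:410],None,fx=4,fy=4,interpolation=cv2.INTER_CUBIC))
E
```

```text
0.0017169818091019168
(array([0.55413873, 0.09284874]), (48.612770080566406, 50.332069396972656), (0.5541630387306213, 0.09251578897237778, 0.02585475705564022), np.float64(-145.9099696746761), np.int64(36))
1310
[ 0.6529656  -0.7573876   0.61249584  0.02393181] -49.23443 offset 0.0008014377477137055 mean th -49.750798036230705 0.08669495578506838<stdin>:8: DeprecationWarning: Arrays of 2-dimensional vectors are deprecated. Use arrays of 3-dimensional vectors instead. (deprecated in NumPy 2.0)
```

View pics/w1c.png

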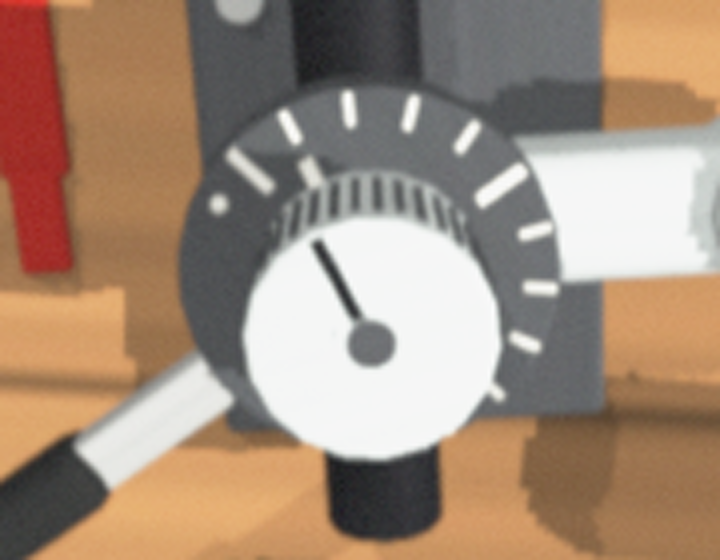

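Crop: pointer nub (312,172) stands at the first tick after the long 0 tick (250,170) with the dot; so the value is 1, and six clicks (120°) are needed.

```bash
python3 - <<'E'
from h import *
print(delta([.555,.0928,.097],-3.077))
E
```

```text
(array([-1.53,  0.29, 14.24]), array([-0.0002, -0.0016,  0.0013]))
```

Emit:
{"fn": "arm_command", "kwargs": {
  "increments": [
    {"dx": -1.5,"dy": 0.3,"dz": 3,"wx": 0,"wy": 0,"wz": 0,"grip": 8.5},
    {"dx": -1.5,"dy": 0.3,"dz": 7,"wx": 0,"wy": 0,"wz": 0,"grip": 8.5},
    {"dx": -1.5,"dy": 0.3,"dz": 10,"wx": 0,"wy": 0,"wz": 0,"grip": 8.5},
    {"dx": -1.5,"dy": 0.3,"dz": 13,"wx": 0,"wy": 0,"wz": 0,"grip": 8.5},
    {"dx": -1.5,"dy": 0.3,"dz": 14.2,"wx": 0,"wy": 0,"wz": 0,"grip": 8.5},
    {"dx": -1.5,"dy": 0.3,"dz": 14.2,"wx": 0,"wy": 0,"wz": 0,"grip": 6},
    {"dx": -1.5,"dy": 0.3,"dz": 14.2,"wx": 0,"wy": 0,"wz": 0,"grip": 5.4},
    {"dx": -1.5,"dy": 0.3,"dz": 14.2,"wx": 0,"wy": 0,"wz": 0,"grip": 5.2},
    {"dx": -1.5,"dy": 0.3,"dz": 14.2,"wx": 0,"wy": 0,"wz": 0,"grip": 4.8},
    {"dx": -1.5,"dy": 0.3,"dz": 14.2,"wx": 0,"wy": 0,"wz": 0,"grip": 4.5}
  ]
}}

```text
clock: 3.05
eef_pos: [0.5568, 0.0929, 0.1005]
tool_rot: [-0.029, 1.0, 0.0, 0.002]
ft_force: [-0.4, -0.7, 6.7]
grip_width: 0.0486
grasp_force: 60.8
```

```bash
python3 - <<'E'
from h import *
o=monitor.get_obs(); print({k:np.round(v,4) for k,v in o.items()},yaw())
E
```

```text
{'clock': np.float64(3.05), 'joint_pos': array([ 1.655e-01,  4.505e-01, -4.600e-02,  1.070e+00, -2.000e-04,
        1.066e-01]), 'joint_vel': array([ 0.0021,  0.0003, -0.0029, -0.003 , -0.001 , -0.001 ]), 'tau': array([ 2.49100e-01, -4.14665e+01,  2.13477e+01, -3.34700e-01,
        1.32500e-01, -1.99000e-02]), 'eef_pos': array([0.5568, 0.0929, 0.1005]), 'tool_rot': array([-2.950e-02,  9.996e-01,  2.000e-04,  2.200e-03]), 'ft_force': array([-0.381 , -0.6562,  6.7006]), 'ft_torque': array([-0.0876,  0.1234, -0.0451]), 'grasp_force': np.float64(60.8346), 'grip_width': np.float64(0.0486)} -3.082673002994631
```

Emit:
{"fn": "arm_command", "kwargs": {
  "increments": [
    {"dx": 0,"dy": 0,"dz": 0,"wx": 0,"wy": 0,"wz": 0.1,"grip": 4.5},
    {"dx": 0,"dy": 0,"dz": 0,"wx": 0,"wy": 0,"wz": 0.2,"grip": 4.5},
    {"dx": 0,"dy": 0,"dz": 0,"wx": 0,"wy": 0,"wz": 0.3,"grip": 4.5},
    {"dx": 0,"dy": 0,"dz": 0,"wx": 0,"wy": 0,"wz": 0.4,"grip": 4.5},
    {"dx": 0,"dy": 0,"dz": 0,"wx": 0,"wy": 0,"wz": 0.5,"grip": 4.5},
    {"dx": 0,"dy": 0,"dz": 0,"wx": 0,"wy": 0,"wz": 0.6,"grip": 4.5},
    {"dx": 0,"dy": 0,"dz": 0,"wx": 0,"wy": 0,"wz": 0.7,"grip": 4.5},
    {"dx": 0,"dy": 0,"dz": 0,"wx": 0,"wy": 0,"wz": 0.8,"grip": 4.5},
    {"dx": 0,"dy": 0,"dz": 0,"wx": 0,"wy": 0,"wz": 0.9,"grip": 4.5},
    {"dx": 0,"dy": 0,"dz": 0,"wx": 0,"wy": 0,"wz": 1.0,"grip": 4.5}
  ]
}}

```text
clock: 4.05
eef_pos: [0.5567, 0.0927, 0.1005]
tool_rot: [0.455, 0.89, 0.001, 0.002]
ft_force: [-1.8, -1.5, 5.9]
grip_width: 0.0485
grasp_force: 61.0
```

Emit:
{"fn": "arm_command", "kwargs": {
  "increments": [
    {"dx": 0,"dy": 0,"dz": 0,"wx": 0,"wy": 0,"wz": 0.13,"grip": 4.5},
    {"dx": 0,"dy": 0,"dz": 0,"wx": 0,"wy": 0,"wz": 0.26,"grip": 4.5},
    {"dx": 0,"dy": 0,"dz": 0,"wx": 0,"wy": 0,"wz": 0.39,"grip": 4.5},
    {"dx": 0,"dy": 0,"dz": 0,"wx": 0,"wy": 0,"wz": 0.52,"grip": 4.5},
    {"dx": 0,"dy": 0,"dz": 0,"wx": 0,"wy": 0,"wz": 0.65,"grip": 4.5},
    {"dx": 0,"dy": 0,"dz": 0,"wx": 0,"wy": 0,"wz": 0.78,"grip": 4.5},
    {"dx": 0,"dy": 0,"dz": 0,"wx": 0,"wy": 0,"wz": 0.9,"grip": 4.5},
    {"dx": 0,"dy": 0,"dz": 0,"wx": 0,"wy": 0,"wz": 1.0,"grip": 4.5},
    {"dx": 0,"dy": 0,"dz": 0,"wx": 0,"wy": 0,"wz": 1.1,"grip": 4.5},
    {"dx": 0,"dy": 0,"dz": 0,"wx": 0,"wy": 0,"wz": 1.1,"grip": 4.5}
  ]
}}

```text
clock: 5.05
eef_pos: [0.5564, 0.0928, 0.1005]
tool_rot: [0.853, 0.522, 0.002, 0.001]
ft_force: [-1.6, -0.4, 6.9]
grip_width: 0.0487
grasp_force: 61.1
```

```bash
python3 - <<'E'
from h import *
o=monitor.get_obs(); print({k:np.round(v,4) for k,v in o.items()},yaw())
E
```

```text
{'clock': np.float64(5.05), 'joint_pos': array([ 1.6540e-01,  4.5030e-01, -4.6300e-02,  1.0706e+00, -3.0000e-04,
        2.2082e+00]), 'joint_vel': array([ 0.001 ,  0.    , -0.0005, -0.0012,  0.    , -0.0528]), 'tau': array([  0.4289, -41.3102,  21.5364,  -0.7214,   0.1822,   0.3534]), 'eef_pos': array([0.5564, 0.0928, 0.1005]), 'tool_rot': array([8.528e-01, 5.222e-01, 1.600e-03, 8.000e-04]), 'ft_force': array([-1.5991, -0.3863,  6.8931]), 'ft_torque': array([-0.2543,  0.4153, -0.0092]), 'grasp_force': np.float64(61.1088), 'grip_width': np.float64(0.0487)} 1.0988330167501015
```

Emit:
{"fn": "arm_command", "kwargs": {
  "increments": [
    {"dx": 0,"dy": 0,"dz": 0,"wx": 0,"wy": 0,"wz": 0,"grip": 8.5},
    {"dx": 0,"dy": 0,"dz": 0,"wx": 0,"wy": 0,"wz": 0,"grip": 8.5},
    {"dx": 0,"dy": 0,"dz": 0,"wx": 0,"wy": 0,"wz": 0,"grip": 8.5},
    {"dx": 0,"dy": 0,"dz": 0,"wx": 0,"wy": 0,"wz": 0,"grip": 8.5},
    {"dx": 0,"dy": 0,"dz": -2,"wx": 0,"wy": 0,"wz": 0,"grip": 8.5},
    {"dx": 0,"dy": 0,"dz": -6,"wx": 0,"wy": 0,"wz": 0,"grip": 8.5},
    {"dx": 0,"dy": 0,"dz": -10,"wx": 0,"wy": 0,"wz": 0,"grip": 8.5},
    {"dx": 0,"dy": 0,"dz": -14,"wx": 0,"wy": 0,"wz": 0,"grip": 8.5},
    {"dx": 0,"dy": 0,"dz": -14,"wx": 0,"wy": 0,"wz": 0,"grip": 8.5}
  ]
}}

```text
clock: 5.95
eef_pos: [0.5586, 0.0934, 0.2448]
tool_rot: [0.852, 0.523, 0.006, 0.002]
ft_force: [0.8, -0.1, 0.8]
grip_width: 0.0849
grasp_force: 0.0
```

```bash
cat >> h.py <<'E'
def lever(c,d,ax,mid,z0=.076):
    vv,uu=np.mgrid[0:480,0:640]; o,r=ray(c,uu,vv); W=o+r*d[...,None]
    D=W[...,:2]-ax; rr=np.hypot(D[...,0],D[...,1]); th=np.degrees(np.arctan2(D[...,1],D[...,0]))
    m=(W[...,2]>z0)&(W[...,2]<.1)&(rr>.055)&(rr<.17)&(abs((th-mid+180)%360-180)<25)&(d>0)
    l=cv2.fitLine(W[m][:,:2].astype(np.float32),2,0,.01,.01).ravel(); return m.sum(),np.degrees(np.arctan2(l[1],l[0])),th[m].mean()
E
python3 - <<'E'
from h import *
o=monitor.get_obs(); print(o['clock'],o['eef_pos'],yaw(),o['ft_force'])
c,p,d=grab('wrist'); k=cap(c,p,d); print(k); print(lever(c,d,k[0],-49))
u,v=proj(c,[k[0][0],k[0][1],.09]).astype(int); print(u,v)
save('w2c.png',cv2.resize(p[max(v-90,0):v+90,max(u-110,0):u+110],None,fx=3,fy=3,interpolation=cv2.INTER_CUBIC))
E
```

```text
5.95 [0.55855061 0.09341165 0.24478185] 1.1009448076929667 [ 0.83058772 -0.14363823  0.81673276]
(array([0.55670831, 0.09463597]), (49.10243225097656, 49.74550247192383), (0.5567468404769897, 0.09478726238012314, 0.02559099905192852), np.float64(93.3318171856037), np.int64(38))
(np.int64(2168), np.float32(-49.545815), np.float64(-49.686856759488954))
314 220
```

View pics/w2c.png

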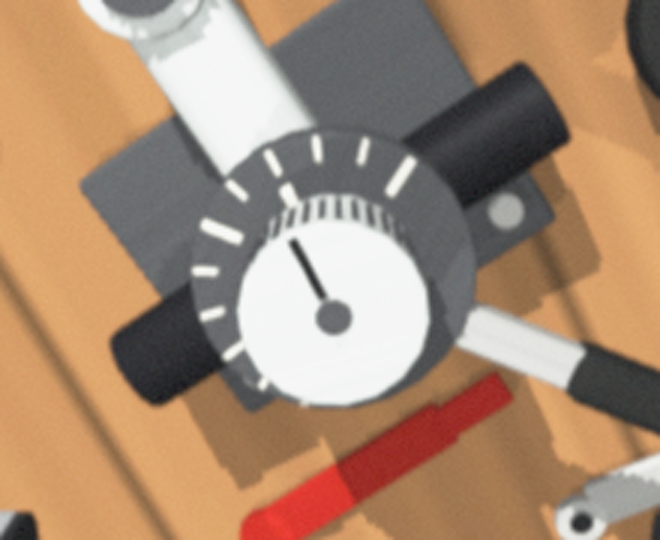

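Crop: the nub (288,195) and line point at the short tick (273,162), second after the long 5 tick (220,230), i.e. 7; the lever has not moved (-49.6°). Now the lever.

```bash
python3 - <<'E'
from h import *
a=np.radians(-49.6); P=[.5565+.118*np.cos(a),.0935+.118*np.sin(a),.066]
print(P,delta(P,a+np.pi))
E
```

```text
[np.float64(0.6329781483254494), np.float64(0.0036384797106650824), 0.066] (array([-4.63, 10.7 , 17.61]), array([ 7.900e-03, -4.000e-04, -1.175e+00]))
```

Emit:
{"fn": "arm_command", "kwargs": {
  "increments": [
    {"dx": -2,"dy": 5,"dz": 0,"wx": 0,"wy": 0,"wz": -0.14,"grip": 8.5},
    {"dx": -4.6,"dy": 10.7,"dz": 3,"wx": 0,"wy": 0,"wz": -1.175,"grip": 8.5},
    {"dx": -4.6,"dy": 10.7,"dz": 5,"wx": 0,"wy": 0,"wz": -1.175,"grip": 8.5},
    {"dx": -4.6,"dy": 10.7,"dz": 7,"wx": 0,"wy": 0,"wz": -1.175,"grip": 8.5},
    {"dx": -4.6,"dy": 10.7,"dz": 7,"wx": 0,"wy": 0,"wz": -1.175,"grip": 8.5},
    {"dx": -4.6,"dy": 10.7,"dz": 7,"wx": 0,"wy": 0,"wz": -1.175,"grip": 8.5},
    {"dx": -4.6,"dy": 10.7,"dz": 7,"wx": 0,"wy": 0,"wz": -1.175,"grip": 8.5},
    {"dx": -4.6,"dy": 10.7,"dz": 7,"wx": 0,"wy": 0,"wz": -1.175,"grip": 8.5},
    {"dx": -4.6,"dy": 10.7,"dz": 7,"wx": 0,"wy": 0,"wz": -1.175,"grip": 8.5},
    {"dx": -4.6,"dy": 10.7,"dz": 7,"wx": 0,"wy": 0,"wz": -1.175,"grip": 8.5}
  ]
}}

```text
clock: 7.0
eef_pos: [0.6291, 0.0034, 0.1668]
tool_rot: [0.421, 0.907, -0.0, -0.001]
ft_force: [0.6, -0.5, 0.9]
grip_width: 0.0853
grasp_force: 0.0
```

```bash
python3 - <<'E'
from h import *
a=np.radians(-49.6); P=[.5565+.118*np.cos(a),.0935+.118*np.sin(a),.066]
o=monitor.get_obs();print(o['eef_pos'],o['joint_vel'],delta(P,a+np.pi))
E
```

```text
[0.62908222 0.00335617 0.16677086] [-0.00107409 -0.00469872  0.00767202  0.00342789 -0.00162857 -0.00534314] (array([-0.25,  0.33, 10.08]), array([-0.0018, -0.0016, -0.0029]))
```

Emit:
{"fn": "arm_command", "kwargs": {
  "increments": [
    {"dx": -0.2,"dy": 0.3,"dz": 4,"wx": 0,"wy": 0,"wz": 0,"grip": 8.5},
    {"dx": -0.2,"dy": 0.3,"dz": 8,"wx": 0,"wy": 0,"wz": 0,"grip": 8.5},
    {"dx": -0.2,"dy": 0.3,"dz": 9.8,"wx": 0,"wy": 0,"wz": 0,"grip": 8.5},
    {"dx": -0.2,"dy": 0.3,"dz": 9.8,"wx": 0,"wy": 0,"wz": 0,"grip": 6},
    {"dx": -0.2,"dy": 0.3,"dz": 9.8,"wx": 0,"wy": 0,"wz": 0,"grip": 4},
    {"dx": -0.2,"dy": 0.3,"dz": 9.8,"wx": 0,"wy": 0,"wz": 0,"grip": 2.6},
    {"dx": -0.2,"dy": 0.3,"dz": 9.8,"wx": 0,"wy": 0,"wz": 0,"grip": 2.2},
    {"dx": -0.2,"dy": 0.3,"dz": 9.8,"wx": 0,"wy": 0,"wz": 0,"grip": 1.9},
    {"dx": -0.2,"dy": 0.3,"dz": 9.8,"wx": 0,"wy": 0,"wz": 0,"grip": 1.4},
    {"dx": -0.2,"dy": 0.3,"dz": 9.8,"wx": 0,"wy": 0,"wz": 0,"grip": 1.2}
  ]
}}

```text
clock: 8.0
eef_pos: [0.6339, 0.0032, 0.0719]
tool_rot: [0.419, 0.908, -0.0, 0.001]
ft_force: [-2.0, -1.3, 5.7]
grip_width: 0.0162
grasp_force: 60.4
```

```bash
cat >> h.py <<'E'
AX=np.array([.5565,.0935])
def st():
    o=monitor.get_obs(); D=o['eef_pos'][:2]-AX; r=np.hypot(*D); f=o['ft_force']; t=np.array([D[1],-D[0]])/r
    print('t %.2f z %.4f r %.4f ang %.2f yaw-180 %.2f | Ft %.1f Fr %.1f Fz %.1f Tz %.2f grip %.4f %.0f'%(o['clock'],o['eef_pos'][2],r,np.degrees(np.arctan2(D[1],D[0])),np.degrees(yaw())-180,f[:2]@t,f[:2]@D/r,f[2],o['ft_torque'][2],o['grip_width'],o['grasp_force']))
E
python3 -c "
from h import *
st()"
```

```text
t 8.00 z 0.0719 r 0.1189 ang -49.39 yaw-180 -49.61 | Ft 2.4 Fr -0.3 Fz 5.7 Tz 0.20 grip 0.0162 60
```

Emit:
{"fn": "arm_command", "kwargs": {
  "increments": [
    {"dx": 0.04,"dy": -0.95,"dz": 0,"wx": 0,"wy": 0,"wz": 0.08,"grip": 1.2},
    {"dx": 0.15,"dy": -1.9,"dz": 0,"wx": 0,"wy": 0,"wz": 0.16,"grip": 1.2},
    {"dx": 0.34,"dy": -2.83,"dz": 0,"wx": 0,"wy": 0,"wz": 0.24,"grip": 1.2},
    {"dx": 0.34,"dy": -2.83,"dz": 0,"wx": 0,"wy": 0,"wz": 0.24,"grip": 1.2}
  ]
}}

```text
clock: 8.4
eef_pos: [0.6097, -0.013, 0.0719]
tool_rot: [0.526, 0.851, -0.0, 0.001]
ft_force: [-3.0, -2.4, 6.6]
grip_width: 0.0161
grasp_force: 60.5
```

```bash
python3 -c "
from h import *
st()"
```

```text
t 8.40 z 0.0719 r 0.1190 ang -63.47 yaw-180 -63.45 | Ft 3.8 Fr 0.7 Fz 6.6 Tz -0.14 grip 0.0161 61
```

Emit:
{"fn": "arm_command", "kwargs": {
  "increments": [
    {"dx": 0.02,"dy": -0.71,"dz": 0,"wx": 0,"wy": 0,"wz": 0.06,"grip": 1.2},
    {"dx": 0.09,"dy": -1.42,"dz": 0,"wx": 0,"wy": 0,"wz": 0.12,"grip": 1.2}
  ]
}}

```text
clock: 8.6
eef_pos: [0.5981, -0.018, 0.0719]
tool_rot: [0.575, 0.818, 0.001, 0.002]
ft_force: [0.1, -1.3, 4.8]
grip_width: 0.0164
grasp_force: 60.7
```

```bash
python3 -c "
from h import *
st()"
```

```text
t 8.60 z 0.0719 r 0.1190 ang -69.54 yaw-180 -70.24 | Ft 0.4 Fr 1.3 Fz 4.8 Tz 0.59 grip 0.0164 61
```

Emit:
{"fn": "arm_command", "kwargs": {
  "increments": [
    {"dx": 0.02,"dy": -0.71,"dz": 0,"wx": 0,"wy": 0,"wz": 0.06,"grip": 1.2}
  ]
}}

```text
clock: 8.7
eef_pos: [0.5913, -0.0203, 0.0719]
tool_rot: [0.6, 0.8, 0.001, 0.002]
ft_force: [0.3, -1.8, 5.7]
grip_width: 0.0166
grasp_force: 60.7
```

```bash
python3 -c "
from h import *
st()"
```

```text
t 8.70 z 0.0719 r 0.1190 ang -72.98 yaw-180 -73.69 | Ft 0.2 Fr 1.8 Fz 5.7 Tz 0.58 grip 0.0166 61
```

Emit:
{"fn": "arm_command", "kwargs": {
  "increments": [
    {"dx": 0.02,"dy": -0.71,"dz": 0,"wx": 0,"wy": 0,"wz": 0.06,"grip": 1.2}
  ]
}}

```text
clock: 8.8
eef_pos: [0.5844, -0.0222, 0.0719]
tool_rot: [0.623, 0.782, 0.001, 0.002]
ft_force: [0.4, -2.5, 5.5]
grip_width: 0.0167
grasp_force: 60.7
```

```bash
python3 -c "
from h import *
st()"
```

```text
t 8.80 z 0.0719 r 0.1190 ang -76.43 yaw-180 -77.13 | Ft 0.2 Fr 2.5 Fz 5.5 Tz 0.51 grip 0.0167 61
```

```bash
sed -i 's/^    print(.t %.2f/    print("M %.2f moved %.3f"%(o["ft_torque"][2]-r*(f[:2]@t), -np.radians(np.degrees(np.arctan2(D[1],D[0]))+49.5)));&/' h.py; python3 -c "
from h import *
st()"
```

```text
M 0.49 moved 0.470
t 8.80 z 0.0719 r 0.1190 ang -76.43 yaw-180 -77.13 | Ft 0.2 Fr 2.5 Fz 5.5 Tz 0.51 grip 0.0167 61
```

Emit:
{"fn": "arm_command", "kwargs": {
  "increments": [
    {"dx": 0.02,"dy": -0.71,"dz": 0,"wx": 0,"wy": 0,"wz": 0.06,"grip": 1.2}
  ]
}}

```text
clock: 8.9
eef_pos: [0.5775, -0.0237, 0.0719]
tool_rot: [0.647, 0.763, 0.001, 0.002]
ft_force: [0.7, -2.5, 6.8]
grip_width: 0.0168
grasp_force: 60.7
```

```bash
python3 -c "
from h import *
st()"
```

```text
M 0.58 moved 0.530
t 8.90 z 0.0719 r 0.1190 ang -79.86 yaw-180 -80.58 | Ft -0.2 Fr 2.5 Fz 6.8 Tz 0.55 grip 0.0168 61
```

Emit:
{"fn": "arm_command", "kwargs": {
  "increments": [
    {"dx": 0.02,"dy": -0.71,"dz": 0,"wx": 0,"wy": 0,"wz": 0.06,"grip": 1.2}
  ]
}}

```text
clock: 9.0
eef_pos: [0.5705, -0.0247, 0.0719]
tool_rot: [0.669, 0.743, 0.001, 0.002]
ft_force: [1.2, -2.4, 4.4]
grip_width: 0.0167
grasp_force: 60.6
```

```bash
python3 -c "
from h import *
st()"
```

```text
M 0.77 moved 0.589
t 9.00 z 0.0719 r 0.1190 ang -83.25 yaw-180 -84.02 | Ft -1.0 Fr 2.5 Fz 4.4 Tz 0.66 grip 0.0167 61
```

Emit:
{"fn": "arm_command", "kwargs": {
  "increments": [
    {"dx": 0.02,"dy": -0.71,"dz": 0,"wx": 0,"wy": 0,"wz": 0.06,"grip": 1.2}
  ]
}}

```text
clock: 9.1
eef_pos: [0.5639, -0.0253, 0.0719]
tool_rot: [0.691, 0.723, 0.001, 0.003]
ft_force: [2.5, -2.9, 3.1]
grip_width: 0.0167
grasp_force: 60.8
```

```bash
python3 -c "
from h import *
st()"
```

```text
M 1.10 moved 0.645
t 9.10 z 0.0719 r 0.1190 ang -86.43 yaw-180 -87.44 | Ft -2.3 Fr 3.1 Fz 3.1 Tz 0.82 grip 0.0167 61
```

Emit:
{"fn": "arm_command", "kwargs": {
  "increments": [
    {"dx": 0.02,"dy": -0.71,"dz": 0,"wx": 0,"wy": 0,"wz": 0.06,"grip": 1.2}
  ]
}}

```text
clock: 9.2
eef_pos: [0.5576, -0.0255, 0.0719]
tool_rot: [0.712, 0.702, 0.002, 0.003]
ft_force: [4.7, -3.4, 1.4]
grip_width: 0.0166
grasp_force: 61.6
```

```bash
python3 -c "
from h import *
st()"
```

```text
M 1.61 moved 0.697
t 9.20 z 0.0719 r 0.1190 ang -89.45 yaw-180 -90.84 | Ft -4.7 Fr 3.5 Fz 1.4 Tz 1.05 grip 0.0166 62
```

Emit:
{"fn": "arm_command", "kwargs": {
  "increments": [
    {"dx": 0.02,"dy": -0.71,"dz": 0,"wx": 0,"wy": 0,"wz": 0.06,"grip": 1.2}
  ]
}}

```text
clock: 9.3
eef_pos: [0.551, -0.0255, 0.0719]
tool_rot: [0.733, 0.68, 0.002, 0.004]
ft_force: [0.6, -2.2, 6.1]
grip_width: 0.0164
grasp_force: 62.9
```

```bash
python3 -c "
from h import *
st()"
```

```text
M 1.25 moved 0.753
t 9.30 z 0.0719 r 0.1191 ang -92.65 yaw-180 -94.25 | Ft -0.7 Fr 2.2 Fz 6.1 Tz 1.17 grip 0.0164 63
```

Emit:
{"fn": "arm_command", "kwargs": {
  "increments": [
    {"dx": 0.02,"dy": -0.71,"dz": 0,"wx": 0,"wy": 0,"wz": 0.06,"grip": 1.2}
  ]
}}

```text
clock: 9.4
eef_pos: [0.5423, -0.0247, 0.0718]
tool_rot: [0.753, 0.658, 0.001, 0.002]
ft_force: [-0.5, -4.5, 6.6]
grip_width: 0.0166
grasp_force: 61.0
```

```bash
python3 -c "
from h import *
st()"
```

```text
M 0.63 moved 0.826
t 9.40 z 0.0718 r 0.1190 ang -96.84 yaw-180 -97.75 | Ft -0.0 Fr 4.5 Fz 6.6 Tz 0.63 grip 0.0166 61
```

Emit:
{"fn": "arm_command", "kwargs": {
  "increments": [
    {"dx": 0.02,"dy": -0.71,"dz": 0,"wx": 0,"wy": 0,"wz": 0.06,"grip": 1.2}
  ]
}}

```text
clock: 9.5
eef_pos: [0.5349, -0.0236, 0.0719]
tool_rot: [0.773, 0.635, 0.001, 0.002]
ft_force: [-0.5, -4.3, 6.1]
grip_width: 0.0165
grasp_force: 60.8
```

```bash
python3 -c "
from h import *
st()"
```

```text
M 0.53 moved 0.889
t 9.50 z 0.0719 r 0.1190 ang -100.45 yaw-180 -101.23 | Ft -0.3 Fr 4.3 Fz 6.1 Tz 0.49 grip 0.0165 61
```

Emit:
{"fn": "arm_command", "kwargs": {
  "increments": [
    {"dx": 0.02,"dy": -0.71,"dz": 0,"wx": 0,"wy": 0,"wz": 0.06,"grip": 1.2},
    {"dx": 0.07,"dy": -1.31,"dz": 0,"wx": 0,"wy": 0,"wz": 0.11,"grip": 1.2},
    {"dx": 0.07,"dy": -1.31,"dz": 0,"wx": 0,"wy": 0,"wz": 0.11,"grip": 1.2}
  ]
}}

```text
clock: 9.8
eef_pos: [0.5211, -0.0201, 0.0718]
tool_rot: [0.806, 0.591, 0.0, 0.002]
ft_force: [-2.9, -3.5, 8.0]
grip_width: 0.0164
grasp_force: 60.8
```

```bash
python3 -c "
from h import *
st()"
```

```text
M -0.25 moved 1.008
t 9.80 z 0.0718 r 0.1190 ang -107.28 yaw-180 -107.50 | Ft 1.7 Fr 4.2 Fz 8.0 Tz -0.05 grip 0.0164 61
```

Emit:
{"fn": "arm_command", "kwargs": {
  "increments": [
    {"dx": 0,"dy": 0,"dz": 0,"wx": 0,"wy": 0,"wz": 0,"grip": 3},
    {"dx": 0,"dy": 0,"dz": 0,"wx": 0,"wy": 0,"wz": 0,"grip": 6},
    {"dx": 0,"dy": 0,"dz": 0,"wx": 0,"wy": 0,"wz": 0,"grip": 6},
    {"dx": 0,"dy": 0,"dz": 0,"wx": 0,"wy": 0,"wz": 0,"grip": 6},
    {"dx": 0,"dy": 0,"dz": -3,"wx": 0,"wy": 0,"wz": 0,"grip": 6},
    {"dx": 0,"dy": 0,"dz": -7,"wx": 0,"wy": 0,"wz": 0,"grip": 6},
    {"dx": 0,"dy": 0,"dz": -11,"wx": 0,"wy": 0,"wz": 0,"grip": 6},
    {"dx": -4,"dy": 0,"dz": -15,"wx": 0,"wy": 0,"wz": 0,"grip": 6},
    {"dx": -4,"dy": 0,"dz": -18,"wx": 0,"wy": 0,"wz": 0,"grip": 6},
    {"dx": -4,"dy": 0,"dz": -18,"wx": 0,"wy": 0,"wz": 0,"grip": 6}
  ]
}}

```text
clock: 10.8
eef_pos: [0.5115, -0.0585, 0.2556]
tool_rot: [0.807, 0.591, 0.004, 0.003]
ft_force: [0.8, 0.8, 0.5]
grip_width: 0.0599
grasp_force: 0.0
```

```bash
python3 - <<'E'
from h import *
o=monitor.get_obs(); print(o['clock'],o['eef_pos'],o['ft_force'])
c,p,d=grab('wrist'); k=cap(c,p,d); print(k[0],k[3]); print(lever(c,d,k[0],-107))
save('w3.png',p)
E
```

```text
10.8 [ 0.51149825 -0.05848334  0.25560155] [0.78425237 0.78985836 0.51733491]
[0.55602905 0.09255225] nan
(np.int64(2337), np.float32(72.45558), np.float64(-107.52272741273696))
```

View pics/w3.png

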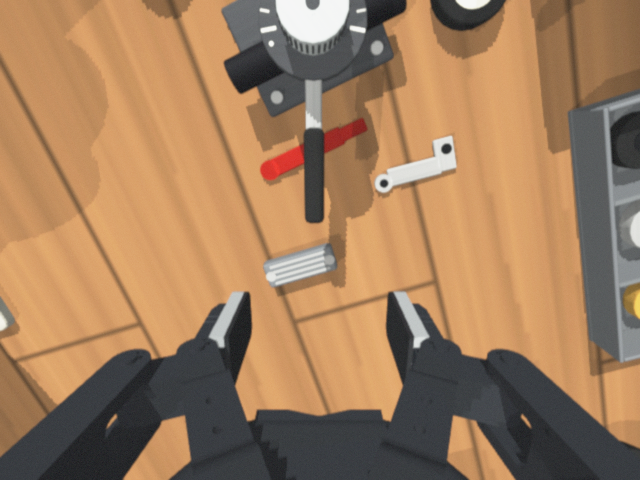

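The lever (314,80 to 314,220) rests at -107.5°, 1.01 rad on. That is past the first click and short of the second. The gripper is clear and the other things lie as before.

```bash
python3 -c "
from workcell import job; print(job.job_done())"
```

```text
the job is handed in; nothing more can be done
None
```

I turned the sleeve from 1 to 7 and let go with the lever unmoved, then swung the lever about 1.01 rad clockwise past its first click only and released it. The job was handed in at about 11 s, with no verdict returned. The 7 was read from a picture before the lever swing and not re-read after.

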